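# Unlatch the clamp case and hang the G-clamp on the rail

## Task

Get the G-clamp ready beside the job without pushing the tin or the two loose tubes about: swing the latch lever on the front of the steel clamp case outward and well down, then open the lid all the way back so that it stays open. Lift the clamp out of its slot and hang it astride the free part of the clamp rail, with its back on the bar and its jaws hanging down.

Things in the scene. Friction and masses are not known exactly. Their poses are not given: they have to be found in the camera images.
- case: Grey sheet-steel case, 140 mm deep (x) by 260 mm wide (y); bottom part 100 mm high with 4 mm walls, lid 55 mm high on top of it. Fixed. Origin under its centre; its front, with latch and pulls, faces -x of its frame; z up. Inside, a plywood rack with three slots across the case holds the clamp in the middle slot.
- latch (a joint): Latch lever on the middle of the case's front (rad): 0 shut, with its nose 1.5 mm above the lid's keeper so that the lid cannot rise; grows as the lever swings outward and down, to a stop at 2.1. The nose is free of the keeper from about 0.5. Stiff enough to stay near upright; falls further once well out.
- latch_grip (a point): Middle of the latch lever's rubber-sleeved grip bar: 12 mm thick, 44 mm long, along the case's y, between two 8 mm arms 52 mm apart (open between the arms for 45 mm below the bar). Shut, it stands 43 mm in front of the lid's front face, 167 mm above the bench. Its x, y, z axes are the case's when shut and turn with the lever.
- latch_hinge (a point): Pivot of the latch lever, 85 mm above the bench, 9 mm in front of the case's front face; axis along the case's y. The grip bar is 89 mm from it. Axes as the case.
- lid (a joint): Lid angle (rad): 0 shut, grows as it opens up and backward, stop at 1.75. A stiff hinge: it stays where it is left; about 5 N at a pull moves it.
- lid_hinge (a point): Middle of the lid's hinge line, along the case's y, at the top of the case's back wall (100 mm above the bench). Axes as the case.
- pull_left (a point): Middle of the bar of the left (+y of the case) of two like D-shaped pulls on the lid's front: 10 mm steel rod along the case's y, 50 mm clear inside, axis 38 mm out from the lid's front face, 25 mm below the lid's top, 130 mm above the bench when shut; 85 mm to the side of the latch; 180 mm from the hinge line. Axes turn with the lid.
- pull_right (a point): The same on the right-hand (-y of the case) pull.
- clamp: Dark G-clamp, 0.55 kg, 14 mm thick: back 80 mm long, 18 mm deep, and two arms 93 mm long from the back's underside. In the case it stands back up along the case's width, arm ends 31 mm deep in 18 mm wide slots, thickness along the case's x. Axes: x along the back toward the screw's T-handle, y from back to open ends (down), z its thickness.
- clamp_back (a point): Centre of the clamp's back, also above its centre of mass; 126 mm above the bench in the case. The back's underside is at y = +9 mm of this point; the inner faces of the arms at x = -24 mm (plain jaw) and +29 mm (screw's arm), arm ends at y = +102 mm. The upright T-handle at x = +83 mm reaches from y = 67 to 117 mm. Axes as the clamp.
- clamp_mouth (a point): Middle of the clamp's mouth, between the plain jaw and the end of the screw, which leave 25 mm open there for the bar to enter; at x = -11.5 mm, y = +92 mm from clamp_back (further in the throat is 53 mm wide). Axes as the clamp.
- rail: Clamp rail, fixed: a bright round bar 12 mm thick and 320 mm long along the x of its frame, its axis 170 mm above the bench, on two 20 mm square posts at x = -140 and +140 mm with foot plates. Origin on the bench under its middle. A like clamp already hangs at x = +85 mm (fixed); free from -120 to +50 mm.
- rail_free (a point): A point on the bar's axis in the middle of its free part (rail x = -40 mm), 170 mm above the bench. Axes as the rail: x along the bar, z up.
- paste_tin: Bystander: round white tin with a red lid, 65 mm across, 37 mm high. Origin under its centre.
- tungsten_tube: Bystander: pale plastic tube with a red cap, 160 mm long, 19 mm thick, lying. Origin under its centre.
- tube_offcut: Bystander: dark square steel tube, 120 mm long, 25 mm wide, lying. Origin under its centre.

How it is judged (in metres and radians):
On the way, in this order (a step that is already met when the one before it is completed fails the run):
1. the latch lever is swung outward and well down, the lid still shut (value of joint latch above 1.2 rad and value of joint lid below 0.1 rad), for 0.2 s.
2. the lid is opened right back (value of joint lid above 1.5 rad), for 0.2 s.
At the end, for the whole second after the job is handed in: Latch lever down (over 1.2 rad); lid standing open (over 1.45 rad); clamp at rest, carried by the bar's free part, its back on the bar (back's centre within 35 mm of it to either side, 168 to 200 mm above the bench), jaws down within 40 degrees of plumb (value of joint latch above 1.2 rad and value of joint lid above 1.45 rad and velocity of joint lid below 0.05 rad/s and x of clamp_back in the frame of rail between -0.125 and 0.07 m and y of clamp_back in the frame of rail between -0.035 and 0.035 m and height (world z) of clamp_back between 0.168 and 0.2 m and angle between clamp's own y axis and vertical above 2.44 rad and contact force between clamp and rail above 2.5 N and linear speed of clamp below 0.03 m/s and angular speed of clamp below 0.3 rad/s); the robot touches nothing.
It fails at once if the tin is pushed more than 30 mm (distance of paste_tin from where it was at the start of the episode above 0.03 m).
It fails at once if the plastic tube is pushed more than 30 mm (distance of tungsten_tube from where it was at the start of the episode above 0.03 m).
It fails at once if the square tube is pushed more than 30 mm (distance of tube_offcut from where it was at the start of the episode above 0.03 m).
It also fails if it takes over 66 s, if anything falls off the work surface, if the arm or the gripper's body presses on something with over 40 N, if the wrist force passes 120 N, or if a joint passes its speed limit or range.

## Robot

A 6-joint arm with a two-finger parallel gripper is mounted at the origin on the work surface; the furniture and walls round the work are solid. World frame = base frame: x ahead of the robot, y to its left, z up, the work surface at z = 0. Lengths are in mm, angles in degrees, forces in N, time in s.
With the tool pointing down it reaches from about 350 to 850 mm from the base axis. Payload 8.1 kg.
Tool frame: the origin (TCP) lies on the centre line of the jaws, within the pads' length; the fingertips stand 14 mm ahead of it and the grasp point (between the pads) lies 5 mm behind it; z points along the fingers, y is the line along which they close (so a half turn about z gives the same grasp; the last joint's range is limited). The gripper opens to 85 mm and grips with 20 to 120 N. Pads are 22 mm wide; open, the fingers measure 114 mm over their backs; the gripper's body (76 mm by 85 mm) begins 54 mm behind the grasp point. The pads swing forward as they close: fully open they stand 13 mm farther back than shut.
Start: joints at [-73.132, 7.471, 85.268, -0, 87.261, -4.893], TCP at [222.461, -557.24, 245.292] pointing down, gripper open.
Joint ranges: [-169.43, 169.43], [-51.17, 129.36], [1.28, 143.12], [-76.62, 256.62], [0, 156.53], [-152.29, 152.29]. Speed limits (degrees/s): [136.94, 136.94, 159.86, 180, 180, 180].

## Interface

Orientations are given as [roll, pitch, yaw] about the fixed x, y, z axes, in that order (R = Rz(yaw) Ry(pitch) Rx(roll)).
In Python, from bench import sense, snapshot, camera_info, hand_in gives the robot as it stands. The module is installed in compiled form; this text tells all that it offers.
- The arm moves only by the tool apply_moves, never from a script. Its argument "deltas" is a list of rows, each a list of 7 numbers: the shift along the tool's x, y, z scaled (see below), then the turn, a rotation vector about the tool's x, y, z scaled (see below), then the opening, from 0 (shut) to 1 (fully open). In form: [[dx, dy, dz, ax, ay, az, claw], ...]. A call has 1 to 8 rows; each row shifts and turns the commanded pose from where the row before left it, along the tool's axes as they then stand; what a row does not reach is not made up. The controller multiplies each number of a shift by 0.03 m and each number of a turn by 0.08 rad. A row lasts 1/8 s, in which the tool goes at most 62.5 mm and 10.7 degrees, less where a joint would pass 70% of its speed; a pose out of reach is approached as far as the arm can. A call with a number of a shift or a turn outside -1 to 1 is refused whole. A call with a gripper value outside its range is refused whole. The fingers move at their own pace and stop on an object; "grip_force" is the grip in N (left out, the last holds). Time passes only in rows, so rows that do not move let the fingers close. It gives the time, the measured TCP pose, the force, the opening and the grip force at its end, in the units of the state.
- sense(): the state, without advancing time (a new reading comes with each control period).
- snapshot(name): name is "scene" or "top" or "wrist"; returns the picture (480x640x3 uint8, red, green, blue); there is no depth.
- camera_info(name): a dict with "vertical_fov" (degrees; the focal length in pixels is half the picture's height over the tangent of half this angle, whatever the lens; pixels are square), "cx", "cy" (the principal point, pixels), "origin" and "rotation" of the camera in the world; the wrist camera has in their place "tool_from_camera" (4x4, takes a point from camera to tool coordinates, whose origin is the TCP and whose axes are the flange's). Camera axes: x right, y up, looking along -z (the intrinsics and any distortion apply to the point x, -y, -z); pixel columns grow to the right and rows downward; lengths in mm; the calibration is good to about 2 mm. A picture is of the moment at which its call begins: read the wrist's pose just before it. camera_info takes no time and is no camera call.
- hand_in(): hands the job in; it is judged then, once.
The state is a dict: "time": time; "joint_pos": joint angles; "qd": joint speeds; "joint_efforts": joint torques, N m; "tool_pos": TCP position; "tcp_rot": TCP orientation; "ft_force": force on the tool from outside, world axes, zero at the start; "wrist_torque": the same for the moment, N m; "finger_gap": finger opening in mm; "grip_force": force on a finger pad.
Only numpy, scipy, OpenCV 4.12 (cv2) and the standard library are available. Lean on these libraries where they do the work, as an engineer would, in place of code of your own. Each camera call takes 0.05 s, during which the arm holds its last target. There are 200 camera calls.

## Working session

There is one attempt and no reset: what is moved stays moved. The work goes in short steps, Python scripts to look and compute and a tool call to move; the robot and the scene stay as the last step left them, time stands still between calls to the robot, and variables do not carry over. Pictures are saved under pics/ and viewed, at most 10 in all, crops included, and the job is handed in when it is done.

Besides the shell and the picture viewer there is one more tool, called after ">>>" by a JSON object that holds its "method" and its "body". apply_moves: Moves the arm, as the interface text tells. Its arguments: {"type":"object","properties":{"deltas":{"type":"array"},"grip_force":{"type":"number"}},"required":["deltas"]}

```bash
mkdir -p pics; cat > h.py <<'E'
import numpy as np, cv2
from bench import *
from scipy.spatial.transform import Rotation as R
def ray(n,u,v,st=None):
    c=camera_info(n); f=240/np.tan(np.radians(c["vertical_fov"]/2))
    p=np.array([[[u,v]]],float)
    K=np.array([[f,0,c["cx"]],[0,f,c["cy"]],[0,0,1]])
    d=c.get("distortion"); d=None if d is None else np.array(d,float)
    x,y=cv2.undistortPoints(p,K,d)[0,0] if d is not None else ((u-c["cx"])/f,(v-c["cy"])/f)
    dr=np.array([x,-y,-1.])
    if "origin" in c: return np.array(c["origin"],float),np.array(c["rotation"])@dr
    T=np.array(c["tool_from_camera"]); Rt=R.from_euler('xyz',st["tcp_rot"],degrees=True).as_matrix()
    return np.array(st["tool_pos"])+Rt@T[:3,3],Rt@T[:3,:3]@dr
def onz(r,z): o,d=r; return o+d*(z-o[2])/d[2]
def tri(*rs):
    A=np.zeros((3,3));b=np.zeros(3)
    for o,d in rs:
        d=d/np.linalg.norm(d);P=np.eye(3)-np.outer(d,d);A+=P;b+=P@o
    x=np.linalg.solve(A,b); return x,[round(float(np.linalg.norm((np.eye(3)-np.outer(d,d)/(d@d))@(x-o))),1) for o,d in rs]
def snap(n,f):
    im=snapshot(n); cv2.imwrite('pics/'+f,im[:,:,::-1]); return im
E
python3 - <<'E'
from h import *
s=sense();print(s)
for n in("scene","top","wrist"):print(n,camera_info(n))
snap("scene","s0.png");snap("top","t0.png")
E
```

```text
{'time': 0.0, 'joint_pos': array([-7.31335854e+01,  7.51674025e+00,  8.53295228e+01, -1.46912038e-03,
        8.72612664e+01, -4.89281646e+00]), 'qd': array([ 0.00123716, -0.01458788,  0.00925027,  0.02495868, -0.00554898,
        0.00349839]), 'joint_efforts': array([ 3.44126456e-03, -5.69394135e+01, -5.00551701e+01, -4.61478476e-05,
        1.48305326e-02,  6.02602256e-06]), 'tool_pos': array([ 222.28579451, -556.73874443,  244.22505737]), 'tcp_rot': array([-1.79892737e+02, -7.70943376e-03,  2.17592955e+01]), 'ft_force': array([-0.27869348,  0.21483663, -0.77936664]), 'wrist_torque': array([ 0.04397112,  0.01575405, -0.02401743]), 'grip_force': 0.0, 'finger_gap': 85.31455771593104}
scene {'vertical_fov': 52.1332141754021, 'cx': 325.22105317555, 'cy': 235.29520700210938, 'origin': array([-304.42703828,  943.9153266 , 1182.94416428]), 'rotation': array([  48.8020497 ,   -0.95359868, -133.65885984])}
top {'vertical_fov': 57.14458875403483, 'cx': 321.20440613870767, 'cy': 235.0029383561094, 'origin': array([ 420.23346499,   94.61042425, 1205.48664411]), 'rotation': array([  5.3283597 ,  -1.474318  , -90.41652666])}
wrist {'vertical_fov': 64.61745233354476, 'cx': 319.4978926872297, 'cy': 242.58527244719232, 'tool_from_camera': array([[-1.79278979e-05,  9.62877002e-01,  2.69940508e-01,
         6.75937152e+01],
       [ 9.99998841e-01,  4.28220777e-04, -1.46104808e-03,
        -1.12515021e+00],
       [-1.52240373e-03,  2.69940169e-01, -9.62875894e-01,
        -1.28685027e+02],
       [ 0.00000000e+00,  0.00000000e+00,  0.00000000e+00,
         1.00000000e+00]])}
```

View pics/s0.png

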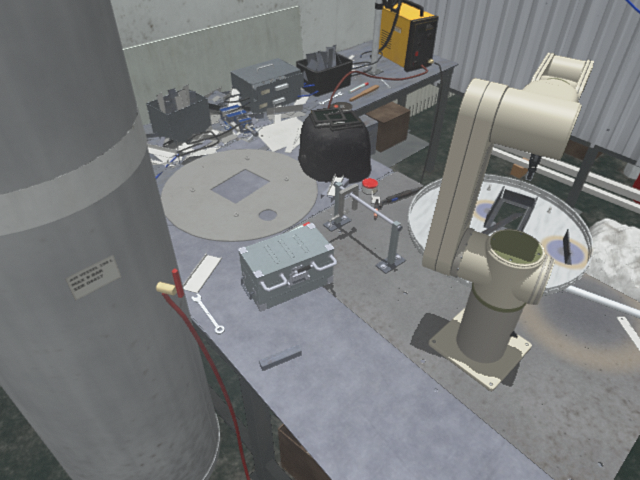

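View pics/t0.png

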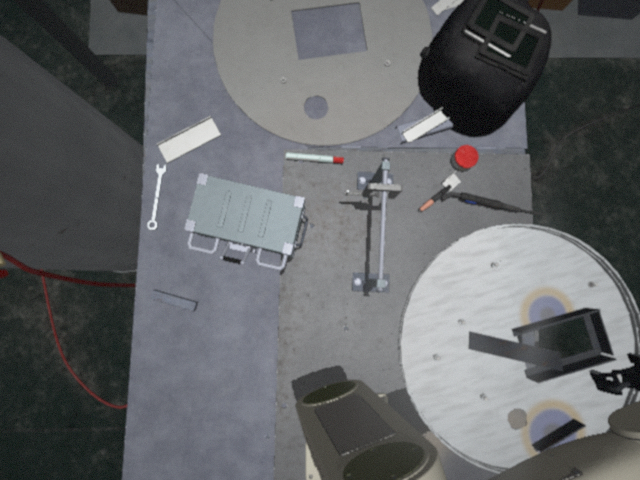

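```bash
sed -i 's/np.array(c\["rotation"\])@dr/R.from_euler("xyz",c["rotation"],degrees=True).as_matrix()@dr/' h.py
python3 - <<'E'
from h import *
t=cv2.imread('pics/t0.png')[140:305,170:410]; s=cv2.imread('pics/s0.png')[165:315,225:425]
cv2.imwrite('pics/t0c.png',cv2.resize(t,None,fx=3.3,fy=3.3,interpolation=2))
cv2.imwrite('pics/s0c.png',cv2.resize(s,None,fx=4,fy=4,interpolation=2))
for n,u,v,z in [("lidTL",200,180,155),("lidTR",302,201,155),("lidBL",190,228,155),("lidBR",288,250,155),("latch",233,258,167),("barT",386,162,170),("barB",382,285,170),("tin",465,155,37),("tubeL",287,156,10),("tubeR",343,160,10),("offL",155,292,20),("offR",197,304,20),("hang",385,187,180)]:
  print(n,onz(ray("top",u,v),z).round(0))
E
```

```text
lidTL [652. 358. 155.]
lidTR [601. 113. 155.]
lidBL [536. 379. 155.]
lidBR [483. 146. 155.]
latch [464. 274. 167.]
barT [692. -90. 170.]
barB [398. -74. 170.]
tin [ 747. -331.   37.]
tubeL [751. 156.  10.]
tubeR [740.   1.  10.]
offL [381. 504.  20.]
offR [349. 393.  20.]
hang [629. -85. 180.]
```

View pics/t0c.png

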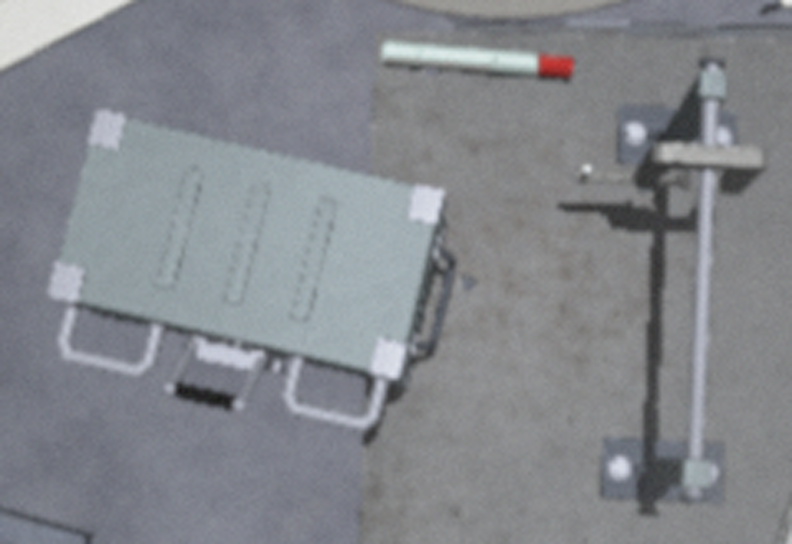

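View pics/s0c.png

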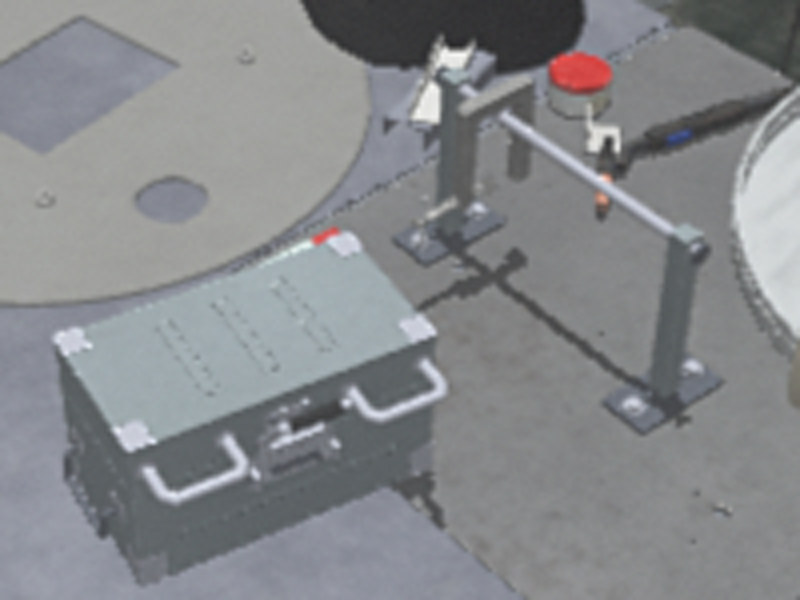

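The top view shows the case, with the lid spanning (190–302, 180–250), the latch bar at (233, 258) and the front facing the robot. The rail runs from (386, 162) to (382, 285), with the fixed clamp near its far end. The tubes and tin are clear of the path. I'll raise the arm and turn it before closer wrist views.

>>> {"method": "apply_moves", "body": {"deltas": [[0,0,-0.5,0,0,-1,1],[0,0,-0.5,0,0,-1,1],[0,0,-0.5,0,0,-1,1],[0,0,-0.5,0,0,-1,1],[0,0,-0.5,0,0,-1,1],[0,0,-0.5,0,0,-1,1],[0,0,-0.5,0,0,-1,1],[0,0,-0.5,0,0,-1,1]]}}

```text
time: 1.1
tool_pos: [222.4, -557.0, 365.1]
tcp_rot: [-180.0, -0.0, 58.6]
ft_force: [0.0, -1.1, 0.9]
finger_gap: 85.4
grip_force: 0.0
```

>>> {"method": "apply_moves", "body": {"deltas": [[0,0,-0.5,0,0,-1,1],[0,0,-0.5,0,0,-1,1],[0,0,-0.5,0,0,-1,1],[0,0,0,0,0,-1,1],[0,0,0,0,0,-0.3,1],[1,0.1,0,0,0,0,1],[1,0.1,0,0,0,0,1],[1,0.1,0,0,0,0,1]]}}

```text
time: 2.1
tool_pos: [249.9, -470.0, 409.5]
tcp_rot: [-180.0, -0.1, 78.1]
ft_force: [0.2, -0.1, 0.9]
finger_gap: 85.3
grip_force: 0.0
```

>>> {"method": "apply_moves", "body": {"deltas": [[1,0.12,0,0,0,0,1],[1,0.12,0,0,0,0,1],[1,0.12,0,0,0,0,1],[1,0.12,0,0,0,0,1],[1,0.12,0,0,0,0,1],[1,0.12,0,0,0,0,1],[1,0.12,0,0,0,0,1],[1,0.12,0,0,0,0,1]]}}

```text
time: 3.1
tool_pos: [327.3, -241.0, 409.8]
tcp_rot: [-180.0, -0.0, 78.1]
ft_force: [-0.2, 0.3, -0.2]
finger_gap: 85.2
grip_force: 0.0
```

>>> {"method": "apply_moves", "body": {"deltas": [[1,0.12,0,0,0,0,1],[1,0.12,0,0,0,0,1],[1,0.12,0,0,0,0,1],[1,0.12,0,0,0,0,1],[1,0.12,0,0,0,0,1],[1,0.12,0,0,0,0,1],[1,0.12,0,0,0,0,1],[0,0,0,0,0,0,1]]}}

```text
time: 4.1
tool_pos: [395.2, -40.3, 409.8]
tcp_rot: [-179.9, -0.0, 78.3]
ft_force: [0.1, 0.3, 0.1]
finger_gap: 85.6
grip_force: 0.0
```

```bash
python3 - <<'E'
from h import *
import pickle
s=sense();snap("wrist","w1.png");pickle.dump(s,open('w1.pkl','wb'));print(s['tool_pos'],s['tcp_rot'])
E
```

```text
[395.18984431 -40.27424916 409.76068316] [-1.79942395e+02 -2.01477307e-02  7.82603098e+01]
```

>>> {"method": "apply_moves", "body": {"deltas": [[1,0.2,0,0,0,0,1],[1,0.2,0,0,0,0,1],[1,0.2,0,0,0,0,1],[1,0.2,0,0,0,0,1],[1,0.2,0,0,0,0,1],[1,0.2,0,0,0,0,1],[1,0.2,0,0,0,0,1],[0,0,0,0,0,0,1]]}}

```text
time: 5.15
tool_pos: [479.7, 155.4, 409.4]
tcp_rot: [-179.9, 0.0, 78.2]
ft_force: [0.8, 0.3, -0.6]
finger_gap: 85.1
grip_force: 0.0
```

```bash
python3 - <<'E'
from h import *
import pickle
s=sense();snap("wrist","w2.png");pickle.dump(s,open('w2.pkl','wb'));print(s['tool_pos'],s['tcp_rot'])
a=cv2.imread('pics/w1.png');b=cv2.imread('pics/w2.png')
cv2.imwrite('pics/w12.png',cv2.resize(np.vstack([a,b]),(400,600)))
E
```

```text
[479.69184872 155.3872509  409.38214796] [-1.79910704e+02  4.13225490e-02  7.81709076e+01]
```

View pics/w12.png

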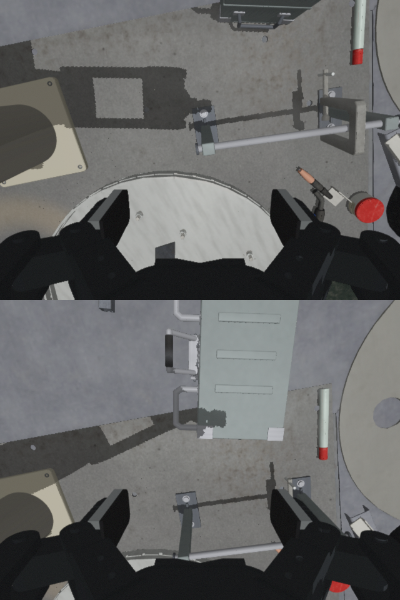

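The wrist views show the rail bar at about (328, 237) to (620, 195) in full-size w1. In w2 the latch grip is at about (269, 82) and the right pull at about (285, 173). One more view will centre the case.

>>> {"method": "apply_moves", "body": {"deltas": [[1,0,0,0,0,0,1],[1,0,0,0,0,0,1],[1,0,0,0,0,0,1],[1,0,0,0,0,0,1],[0,0,0,0,0,0,1]]}}

```text
time: 5.82
tool_pos: [504.1, 272.4, 409.8]
tcp_rot: [-180.0, 0.0, 78.2]
ft_force: [-0.4, -0.9, 0.0]
finger_gap: 85.5
grip_force: 0.0
```

```bash
python3 - <<'E'
from h import *
import pickle
s=sense();snap("wrist","w3.png");pickle.dump(s,open('w3.pkl','wb'));print(s['tool_pos'],s['tcp_rot'])
a=cv2.imread('pics/w3.png')[0:330,200:500];b=cv2.imread('pics/w2.png')[0:240,200:500]
for n,i in(('w3',a),('w2',b)):
  g=cv2.cvtColor(i,6); 
  m=(g<45).astype('uint8');k,_,st,c=cv2.connectedComponentsWithStats(m)
  for j in range(1,k):
    if 60<st[j,4]<4000: print(n,'dark',st[j],(c[j]+[200,0]).round(1))
p=np.zeros((600,800,3),'uint8');p[:594,:540-0]=cv2.resize(a,None,fx=1.8,fy=1.8)
q=cv2.resize(b,(260,208));p[:208,540:]=q
cv2.imwrite('pics/w3c.png',p)
E
```

```text
[504.14882302 272.42663929 409.76448086] [-1.79953295e+02  4.39389831e-02  7.81626562e+01]
w3 dark [ 70 190  11  44 428] [274.5 211.8]
w3 dark [  0 303   7  27 143] [202.3 317.5]
w3 dark [234 303  29  27 493] [444.5 318.8]
w3 dark [270 317  20  13 105] [479.4 323.9]
w2 dark [65 98 11  9 90] [269.9 102.2]
```

View pics/w3c.png

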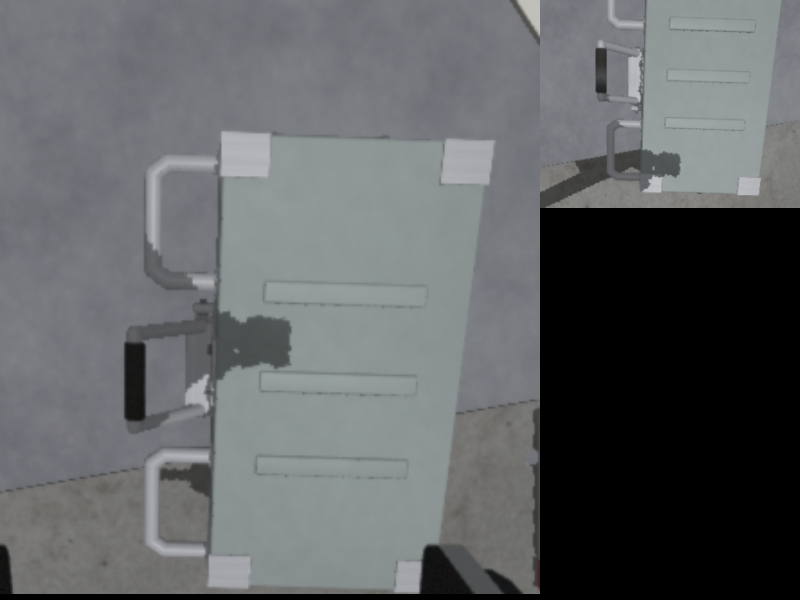

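The crop shows the case. The grip bar is at (274.5, 212), the left pull at about (285, 123) and the right pull at about (285, 280), all in full-size w3. I'll refine those and triangulate.

```bash
cat > m.py <<'E'
from h import *
import pickle
I={n:cv2.cvtColor(cv2.imread(f'pics/{n}.png'),6).astype(float) for n in('w1','w2','w3')};S={n:pickle.load(open(n+'.pkl','rb')) for n in I}
I['top']=cv2.cvtColor(cv2.imread('pics/t0.png'),6).astype(float);S['top']=None
rr=lambda n,u,v:ray('wrist' if n[0]=='w' else n,u,v,S[n])
def dark(n,u0,u1,v0,v1,t):
    m=(I[n][v0:v1,u0:u1]<t).astype('uint8');k,_,st,c=cv2.connectedComponentsWithStats(m)
    j=1+np.argmax(st[1:,4]);return c[j]+[u0,v0],st[j]
a,sa=dark('w3',262,290,180,240,55);b,sb=dark('w2',260,282,45,130,60)
print('grip',a,sa,b,sb,tri(rr('w3',*a),rr('w2',*b)))
def rod(n,u0,u1,v0,v1): # vertical rod: column profile
    p=np.abs(I[n][v0:v1,u0:u1]-np.median(I[n][v0:v1,u0:u0+4]));p=np.median(p,0);p[p<p.max()*.4]=0
    return (p*np.arange(u0,u1)).sum()/p.sum()
up3=rod('w3',272,300,262,300);up2=rod('w2',268,298,160,190)
print('rodu',up3,up2)
# right pull y-extent: bright/dark legs
def legs(n,u,v0,v1):
    p=I[n][v0:v1,u-3:u+4].mean(1);return p.round()
print(legs('w3',302,240,320));print(legs('w2',300,130,220))
def hline(n,us,v0,v1,lo=150):
    pts=[]
    for u in us:
        p=I[n][v0:v1,u]-np.median(I[n][v0:v1,u]);p[p<.5*p.max()]=0
        pts.append([u,(p*np.arange(v0,v1)).sum()/p.sum()])
    pts=np.array(pts);k=np.polyfit(pts[:,0],pts[:,1],1);r=pts[:,1]-np.polyval(k,pts[:,0])
    g=abs(r-np.median(r))<2;k=np.polyfit(pts[g,0],pts[g,1],1);print(n,k,g.sum(),len(g));return k
k1=hline('w1',range(360,510,5),205,245);k2=hline('w2',range(320,430,5),380,425)
def plane(n,k,ua,ub):
    o,d=rr(n,ua,np.polyval(k,ua));_,e=rr(n,ub,np.polyval(k,ub));q=np.cross(d,e);q/=np.linalg.norm(q);return q,q@o
A=plane('w1',k1,360,510);B=plane('w2',k2,320,430)
# top: vertical bar
q=[]
for v in range(205,268,3):
    p=I['top'][v,374:394]-np.median(I['top'][v,374:394]);p[p<.5*p.max()]=0;q.append([v,(p*np.arange(374,394)).sum()/p.sum()])
q=np.array(q);kt=np.polyfit(q[:,0],q[:,1],1);print('top',kt,np.std(q[:,1]-np.polyval(kt,q[:,0])))
o,d=rr('top',np.polyval(kt,205),205);_,e=rr('top',np.polyval(kt,268),268);n=np.cross(d,e);n/=np.linalg.norm(n);C=(n,n@o)
for x in(420,500,580):
    for nm,P in(('w1w2',(A,B)),('w1t',(A,C))):
        M=np.array([p[0][1:] for p in P]);h=np.array([p[1]-p[0][0]*x for p in P]);print(x,nm,np.linalg.solve(M,h).round(1))
    print(x,'z170',[((p[1]-p[0][0]*x-p[0][2]*170)/p[0][1]).round(1) for p in(A,B,C)])
E
python3 m.py
```

```text
grip [274.348 211.626] [  7  10  12  44 500] [269.89419795  67.98976109] [  4  11  13  26 293] (array([463.59443855, 283.49061176, 200.03766488]), [0.1, 0.1])
rodu 283.89527027027026 283.6522491349481
[117. 117. 117. 118. 117. 117. 116. 114.  99. 119. 140. 155. 170. 178.
 170. 157. 143. 118. 113. 113.  97.  68.  60.  62.  63.  62.  70.  99.
 112. 113. 109. 114. 114. 114. 113. 113. 113. 112. 111. 110. 108. 108.
 109. 110. 108. 109. 110. 113. 114. 115. 115. 116. 117. 116. 115. 113.
 112. 113. 112. 111.  98. 101. 125. 143. 157. 175. 173. 164. 152. 122.
 115. 114. 115. 113. 112. 113. 111. 111. 112. 113.]
[128. 127. 127. 127. 127. 126. 126. 126. 133. 149. 160. 170. 182. 178.
 165. 153. 136. 118. 125. 126. 125. 125. 124. 123. 122. 123. 124. 125.
 126. 126. 126. 125. 126. 125. 125. 124. 125. 126. 127. 127. 125. 124.
 123. 120. 107.  76.  66.  66.  67.  66.  64.  64.  64.  66.  67.  67.
  67.  65.  65.  65.  65.  65.  66.  70.  82.  92. 113. 117. 121. 101.
  97.  99. 102. 107. 104.  99.  95.  92. 105. 123. 128. 130. 130. 130.
 131. 132. 133. 132. 131. 130.]
w1 [-1.36716702e-01  2.81632248e+02] 30 30
w2 [-1.22015554e-01  4.49065526e+02] 22 22
top [-4.38404595e-02  3.92641335e+02] 0.14473012923137152
420 w1w2 [-70.2 174.7]
420 w1t [-71.5 169.9]
420 z170 [np.float64(-71.5), np.float64(-74.1), np.float64(-71.5)]
500 w1w2 [-75.4 174.4]
500 w1t [-76.6 170.1]
500 z170 [np.float64(-76.6), np.float64(-79.1), np.float64(-76.6)]
580 w1w2 [-80.7 174.1]
580 w1t [-81.7 170.4]
580 z170 [np.float64(-81.8), np.float64(-84.0), np.float64(-81.7)]
```

```bash
cat >> m.py <<'E'
print('----')
m=(I['w2'][40:120,266:274]).mean(1);print(m.round())
for nm,p,q in(('gripmid',(274.3,211.6),(270,81.3)),('gripTop',(274.3,189.5),(270,55)),('gripBot',(274.3,234),(270,107.5)),('pullR',(283.9,279.3),(283.65,175.3)),('legA',(302,253),(300,142.6)),('legB',(302,305.7),(300,207.5))):
    x,e=tri(rr('w3',*p),rr('w2',*q));print(nm,x.round(1),e, 'w3@z',onz(rr('w3',*p),167 if nm[0]=='g' else 130).round(1),'w2@z',onz(rr('w2',*q),167 if nm[0]=='g' else 130).round(1))
for nm,u,v in(('lidFL',322.5,73),('lidBL',474,78),('lidFR',315,324.5),('pullLrod',285,123)):
    print(nm,onz(rr('w3',u,v),130 if nm[0]=='p' else 155).round(1))
E
python3 m.py|sed -n '/----/,$p'
```

```text
----
[124. 124. 124. 124. 125. 128. 139. 149. 157. 161. 163. 163. 164. 163.
 155.  94.  57.  52.  50.  51.  51.  50.  50.  49.  49.  49.  49.  49.
  48.  47.  47.  48.  49.  50.  49.  51.  54.  55.  56.  58.  61.  63.
  65.  67.  68.  70.  71.  72.  72.  69.  66.  64.  60.  59.  56.  54.
  50.  48.  44.  42.  40.  39.  36.  35.  35.  34.  42.  74.  96. 100.
 100. 100. 100.  98.  98.  95.  98. 120. 125. 125.]
gripmid [458.5 278.3 168.7] [0.0, 0.0] w3@z [458.2 278.  167. ] w2@z [458.3 278.6 167. ]
gripTop [463.6 299.5 168.1] [0.0, 0.0] w3@z [463.4 299.4 167. ] w2@z [463.5 299.7 167. ]
gripBot [453.3 256.4 170.4] [0.1, 0.1] w3@z [452.8 255.7 167. ] w2@z [452.9 256.8 167. ]
pullR [445.  190.9 125.8] [1.3, 1.3] w3@z [444.5 192.7 130. ] w2@z [446.8 191.  130. ]
legA [471.7 220.2 132.7] [0.3, 0.3] w3@z [471.7 219.3 130. ] w2@z [471.2 220.2 130. ]
legB [455.8 151.8 120.3] [0.4, 0.4] w3@z [457.6 156.1 130. ] w2@z [456.2 153.5 130. ]
lidFL [531.4 394.3 155. ]
lidBL [669.2 361.  155. ]
lidFR [470.5 142.  155. ]
pullLrod [485.  359.4 130. ]
```

>>> {"method": "apply_moves", "body": {"deltas": [[0,0,0,0,0,0.38,0.3],[-0.17,-0.78,0.5,0,0,0,0.3],[0,-0.78,1,0,0,0,0.3],[0,0,1,0,0,0,0.3],[0,0,1,0,0,0,0.3],[0,0,1,0,0,0,0.3],[0,0,1,0,0,0,0.3],[0,0,0.7,0,0,0,0.3]]}}

```text
time: 6.88
tool_pos: [457.0, 277.1, 223.0]
tcp_rot: [-180.0, 0.1, 76.2]
ft_force: [-0.5, -0.9, -0.4]
finger_gap: 25.6
grip_force: 0.0
```

>>> {"method": "apply_moves", "body": {"deltas": [[0,0,0.1,0,0,0,0.3],[0,0,0,0,0,0,0.3]]}}

```text
time: 7.12
tool_pos: [457.7, 278.2, 222.2]
tcp_rot: [180.0, -0.0, 76.3]
ft_force: [0.5, -0.1, 0.2]
finger_gap: 25.6
grip_force: 0.0
```

```bash
python3 - <<'E'
from h import *
s=sense();print(s['tool_pos'],s['tcp_rot'],s['finger_gap'],s['ft_force']);snap("wrist","w4.png")
a=cv2.imread('pics/w4.png')[120:480,130:510]
cv2.imwrite('pics/w4c.png',cv2.resize(a,None,fx=1.5,fy=1.5))
E
```

```text
[457.73054463 278.15781504 222.22807321] [ 1.79953132e+02 -2.90365775e-02  7.63252851e+01] 25.600300277142424 [ 0.53545951 -0.10446927  0.23022928]
```

View pics/w4c.png

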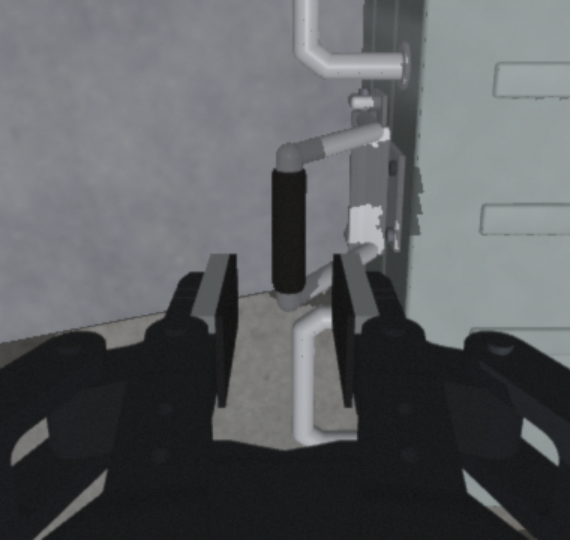

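The bar (crop 288, 230) sits centred between the fingers (238 to 335), and the inner finger clears the keeper. I'll descend and grip.

>>> {"method": "apply_moves", "body": {"deltas": [[0,0,0.7,0,0,0,0.3],[0,0,0.7,0,0,0,0.3],[0,0,0.53,0,0,0,0.3],[0,0,0,0,0,0,0.3],[0,0,0,0,0,0,0],[0,0,0,0,0,0,0],[0,0,0,0,0,0,0]], "grip_force": 30}}

```text
time: 8.05
tool_pos: [457.8, 278.9, 164.4]
tcp_rot: [179.9, -0.1, 76.4]
ft_force: [-1.6, 0.4, 3.4]
finger_gap: 10.8
grip_force: 29.7
```

```bash
python3 - <<'E'
import numpy as np
# steps in tool units: ty (+ = case +x), z(+down)
p=None
for th in np.linspace(0,1.45,13):
    f=np.radians(67.5)-th; q=np.array([-89*np.cos(f),-89*np.sin(f)])/30
    if p is not None: print(round(th,2),(q-p).round(2))
    p=q
print('lid')
p=None
for th in np.linspace(0,1.62,17):
    f=np.radians(9.6)+th; q=np.array([-180*np.cos(f),-180*np.sin(f)])/30
    if p is not None: print(round(th,2),(q-p).round(2))
    p=q
E
```

```text
0.12 [-0.32  0.16]
0.24 [-0.3   0.19]
0.36 [-0.28  0.23]
0.48 [-0.25  0.26]
0.6 [-0.21  0.29]
0.72 [-0.18  0.31]
0.85 [-0.14  0.33]
0.97 [-0.1   0.35]
1.09 [-0.05  0.35]
1.21 [-0.01  0.36]
1.33 [0.03 0.36]
1.45 [0.08 0.35]
lid
0.1 [ 0.13 -0.59]
0.2 [ 0.19 -0.58]
0.3 [ 0.25 -0.55]
0.4 [ 0.3  -0.53]
0.51 [ 0.35 -0.49]
0.61 [ 0.4  -0.45]
0.71 [ 0.45 -0.41]
0.81 [ 0.49 -0.36]
0.91 [ 0.52 -0.31]
1.01 [ 0.55 -0.26]
1.11 [ 0.57 -0.2 ]
1.22 [ 0.59 -0.14]
1.32 [ 0.6  -0.08]
1.42 [ 0.61 -0.02]
1.52 [0.61 0.04]
1.62 [0.6 0.1]
```

>>> {"method": "apply_moves", "body": {"deltas": [[0,-0.32,0.16,0,0,0,0],[0,-0.3,0.19,0,0,0,0],[0,-0.28,0.23,0,0,0,0],[0,-0.25,0.26,0,0,0,0],[0,-0.21,0.29,0,0,0,0],[0,-0.18,0.31,0,0,0,0]]}}

```text
time: 8.8
tool_pos: [413.3, 289.6, 119.7]
tcp_rot: [179.8, -0.0, 76.4]
ft_force: [12.0, -0.6, -4.2]
finger_gap: 10.4
grip_force: 29.2
```

>>> {"method": "apply_moves", "body": {"deltas": [[0,-0.14,0.33,0,0,0,0],[0,-0.1,0.35,0,0,0,0],[0,-0.05,0.35,0,0,0,0],[0,-0.01,0.36,0,0,0,0],[0,0.03,0.36,0,0,0,0],[0,0.08,0.35,0,0,0,0],[0,0,0,0,0,0,0],[0,0,0,0,0,0,0]]}}

```text
time: 9.8
tool_pos: [413.0, 290.1, 60.2]
tcp_rot: [179.3, -0.2, 76.4]
ft_force: [19.8, -12.2, 9.4]
finger_gap: 10.6
grip_force: 29.4
```

>>> {"method": "apply_moves", "body": {"deltas": [[0,0,0,0,0,0,0.4],[0,0,0,0,0,0,0.4],[0,0,-0.3,0,0,0,0.4],[0,0,-1,0,0,0,0.4],[0,0,-1,0,0,0,0.4],[0,0,-1,0,0,0,0.4],[0,0,-1,0,0,0,0.4],[0,0,0,0,0,0,0.3]]}}

```text
time: 10.8
tool_pos: [407.8, 291.9, 189.2]
tcp_rot: [179.8, -0.2, 76.4]
ft_force: [0.7, -0.6, -0.8]
finger_gap: 25.5
grip_force: 0.0
```

```bash
python3 - <<'E'
from h import *
s=sense();print(s['tool_pos'],s['tcp_rot'],s['finger_gap'],s['ft_force']);snap("wrist","w5.png")
c=cv2.imread('pics/w5.png');t=snap("top","t5.png")[160:300,170:330,::-1]
p=np.zeros((480,800,3),'uint8');p[:360,:480]=cv2.resize(c,(480,360));p[:280,480:]=cv2.resize(t,(320,280));cv2.imwrite('pics/c5.png',p)
E
```

```text
[407.76423864 291.9273345  189.19787434] [179.83501847  -0.18950774  76.43097773] 25.462045605890317 [ 0.70685451 -0.59575616 -0.8366024 ]
```

View pics/c5.png

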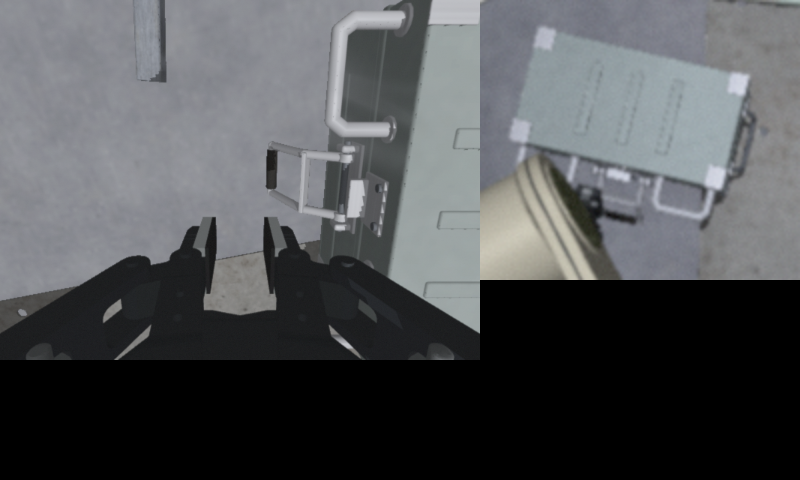

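The latch now hangs down in front (crop 271, 168), with the lid still shut. Next is the right pull.

>>> {"method": "apply_moves", "body": {"deltas": [[-0.97,0.65,0,0,0,0,0.3],[-0.96,0.65,0,0,0,0,0.3],[-0.96,0.65,0,0,0,0,0.3],[0,0,0,0,0,0,0.3],[0,0,0,0,0,0,0.3]]}}

```text
time: 11.52
tool_pos: [442.5, 193.0, 185.0]
tcp_rot: [-179.9, 0.0, 76.4]
ft_force: [0.2, 0.3, 0.3]
finger_gap: 25.2
grip_force: 0.0
```

```bash
python3 - <<'E'
from h import *
s=sense();print(s['tool_pos'],s['tcp_rot']);im=snap("wrist","w6.png")
g=cv2.cvtColor(im,7).astype(int)
for v in (180,200,220,240,260,280):print(v,g[v,200:440:5])
E
```

```text
[442.49352959 192.97148077 185.01424465] [-1.79877319e+02  3.83050070e-02  7.63696596e+01]
180 [132 133 131 134 133 130 131 131 131 132 132 134 132 136 135 133 132 133
 135 133 134 136 133 133 134 133 133 131 131 132 129 131 128 129 125  74
  80  78  82  95  81  84  85  86 135 153 154 153]
200 [138 139 137 137 138 136 135 131 131 132 130 130 132 136 135 132 134 134
 134 135 134 136 134 132 132 135 137 134 108 116 115 115 114 115 108 106
 107 106 107 108  93 106  69  75 146 154 157 157]
220 [131 129 127 131 134 132 134 132 133 133 129 129 133 133 131 132 132 133
 134 134 133 134 134 130 107 114 113 109 101 123 125 131 130 129  97  91
  90  91  90  91  87 101  63 101 157 158 157 156]
240 [132 135 133 131 130 128 129 130 130 127 127 131 129 127 127 132 134 134
 131 133 133 126  80  74 106 110 105  98 132 124  70  70  73  71  64  77
  66  66  70  64  63  66  64 127 156 157 155 158]
260 [125 125  91 119 129  98  70  70  69  68  72  71  67  62  69  66  69  72
  77 120 124 122 122 124 107 111 105 102 129 123  69  69  68  74  81  64
  64  66  81  63  64  66  65  85  90  90  90  89]
280 [ 72  68  67  68  70  73  76  72  66  71  72 124 133 126 131 131 128 129
 120 120 123 128 131 123 106 111 105 108 123 120 124 124 116 121  86  65
  64  64  86  63  63  67  70  90  91  92  90  91]
```

```bash
python3 - <<'E'
from h import *
s=sense();im=cv2.imread('pics/w6.png');g=cv2.cvtColor(im,6).astype(int)
print(g[265:280:3,312:352:2])
Rt=R.from_euler('xyz',s['tcp_rot'],degrees=True).as_matrix()
for u in(327,329,331):
  p=onz(ray('wrist',u,270,s),130);print(p.round(1),(Rt.T@(p-s['tool_pos'])).round(1))
E
```

```text
[[126 128  98 102 107 109 110 110 109 106 104  98 126 126 126 128 128 126
  128 127]
 [129 130  97 101 105 108 110 110 110 106 103  99 124 127 128 129 123 121
  126 126]
 [127 131  98 100 106 109 110 112 107 106 103  99 128 128 128 123 124 121
  120 121]
 [126 128  97 103 106 109 111 112 108 106 104  98 126 125 121 123 121 122
  124 124]
 [126 126  95 101 108 109 111 112 108 105 102  99 127 124 118 115 119 121
  117 120]]
[445.7 195.  130. ] [ 2.4  2.7 55.3]
[446.7 194.7 130. ] [ 2.4  3.7 55.3]
[447.7 194.5 130. ] [ 2.4  4.8 55.3]
```

>>> {"method": "apply_moves", "body": {"deltas": [[0,0.06,0.7,0,0,0,0.3],[0,0,0.7,0,0,0,0.3],[0,0,0.53,0,0,0,0.3],[0,0,0,0,0,0,0.3],[0,0,0,0,0,0,0],[0,0,0,0,0,0,0],[0,0,0,0,0,0,0]], "grip_force": 30}}

```text
time: 12.45
tool_pos: [445.4, 192.7, 129.0]
tcp_rot: [180.0, -0.1, 76.4]
ft_force: [-1.1, 2.1, 0.5]
finger_gap: 8.8
grip_force: 29.4
```

>>> {"method": "apply_moves", "body": {"deltas": [[0,0.13,-0.59,0,0,0,0],[0,0.19,-0.58,0,0,0,0],[0,0.25,-0.55,0,0,0,0],[0,0.3,-0.53,0,0,0,0],[0,0.35,-0.49,0,0,0,0],[0,0.4,-0.45,0,0,0,0]]}}

```text
time: 13.2
tool_pos: [490.9, 181.7, 225.3]
tcp_rot: [-179.8, -0.0, 76.4]
ft_force: [-12.9, 5.3, 6.2]
finger_gap: 8.7
grip_force: 29.7
```

>>> {"method": "apply_moves", "body": {"deltas": [[0,0.45,-0.41,0,0,0,0],[0,0.49,-0.36,0,0,0,0],[0,0.52,-0.31,0,0,0,0],[0,0.55,-0.26,0,0,0,0],[0,0.57,-0.2,0,0,0,0]]}}

```text
time: 13.82
tool_pos: [568.2, 163.0, 273.1]
tcp_rot: [179.9, -0.1, 76.4]
ft_force: [-2.6, 4.0, 0.1]
finger_gap: 8.9
grip_force: 30.3
```

>>> {"method": "apply_moves", "body": {"deltas": [[0,0.59,-0.14,0,0,0,0],[0,0.6,-0.08,0,0,0,0],[0,0.61,-0.02,0,0,0,0],[0,0.61,0.04,0,0,0,0],[0,0.6,0.1,0,0,0,0],[0,0,0,0,0,0,0],[0,0,0,0,0,0,0]]}}

```text
time: 14.7
tool_pos: [657.1, 141.3, 275.1]
tcp_rot: [179.8, -0.1, 76.4]
ft_force: [4.6, 1.6, 1.2]
finger_gap: 8.6
grip_force: 31.1
```

>>> {"method": "apply_moves", "body": {"deltas": [[0,0,0,0,0,0,0.3],[0,0,0,0,0,0,0.3],[0,0,-0.5,0,0,0,0.3],[0,0,-1,0,0,0,0.5],[0,0,-1,0,0,0,0.5],[0.3,-1,0,0,0,0,0.5],[0.3,-1,0,0,0,0,0.5],[0.3,-1,0,0,0,0,0.5]]}}

```text
time: 15.7
tool_pos: [573.5, 189.2, 349.6]
tcp_rot: [179.9, -0.0, 76.4]
ft_force: [0.1, -0.2, -1.0]
finger_gap: 42.5
grip_force: 0.0
```

>>> {"method": "apply_moves", "body": {"deltas": [[0,0,0,0,0,0,0.5],[0,0,0,0,0,0,0.5]]}}

```text
time: 15.95
tool_pos: [574.7, 188.7, 349.1]
tcp_rot: [179.9, -0.0, 76.4]
ft_force: [-0.1, -0.5, 0.6]
finger_gap: 42.5
grip_force: 0.0
```

```bash
python3 - <<'E'
from h import *
import pickle
s=sense();print(s['tool_pos'],s['tcp_rot'],s['time']);im=snap("wrist","w7.png");pickle.dump(s,open('w7.pkl','wb'))
E
```

```text
[574.67471138 188.68859219 349.14558126] [ 1.79923966e+02 -1.13622063e-02  7.64020872e+01] 15.95
```

View pics/w7.png

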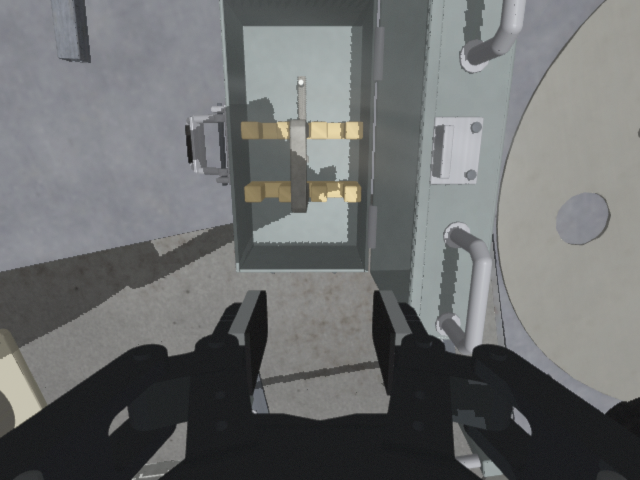

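The lid stands open past vertical. The clamp back runs from (298, 120) to (300, 212), and its T-handle is at (300, 82), towards tool +x. I'll move over it and measure its height from a second view.

>>> {"method": "apply_moves", "body": {"deltas": [[1,0,0,0,0,0,0.5],[1,0,0,0,0,0,0.5],[0,0,0,0,0,0,0.5],[0,0,0,0,0,0,0.5]]}}

```text
time: 16.5
tool_pos: [588.8, 246.4, 347.8]
tcp_rot: [-180.0, 0.0, 76.4]
ft_force: [-0.8, 0.0, 0.2]
finger_gap: 42.6
grip_force: 0.0
```

```bash
python3 - <<'E'
from h import *
import pickle
s7=pickle.load(open('w7.pkl','rb'));s=sense();im=snap("wrist","w8.png");pickle.dump(s,open('w8.pkl','wb'));print(s['tool_pos'],s['tcp_rot'])
a=cv2.imread('pics/w7.png')[60:240,225:385];b=cv2.imread('pics/w8.png')[120:320,225:385]
p=np.zeros((600,800,3),'uint8');a=cv2.resize(a,None,fx=2.5,fy=2.5);b=cv2.resize(b,None,fx=2.5,fy=2.5);p[:450,:400]=a;p[:500,400:]=b
cv2.imwrite('pics/c8.png',p)
for u,v in((298,120),(300,212)):print(onz(ray('wrist',u,v,s7),135).round(1))
E
```

```text
[588.75463298 246.43673535 347.82273087] [-1.79978541e+02  4.67742396e-02  7.63668266e+01]
[575.3 272.8 135. ]
[557.  194.5 135. ]
```

View pics/c8.png

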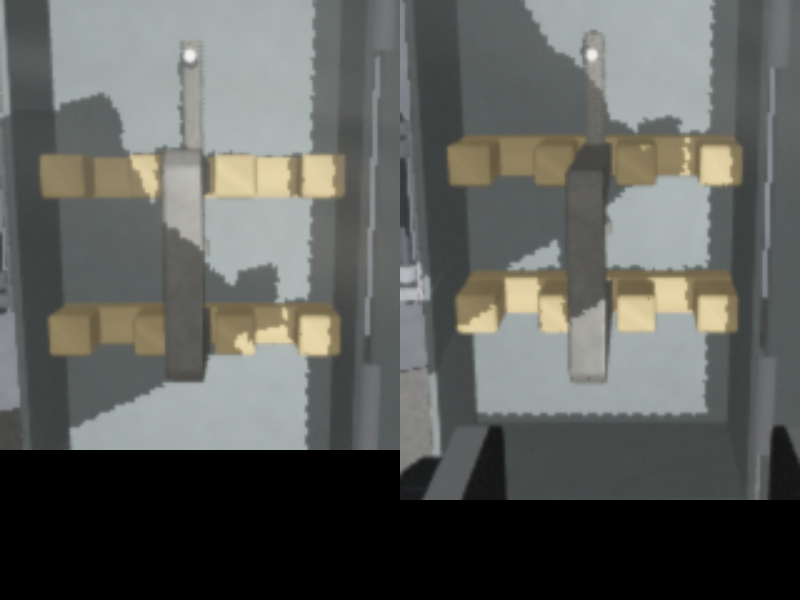

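```bash
python3 - <<'E'
from h import *
import pickle
s7=pickle.load(open('w7.pkl','rb'));s=pickle.load(open('w8.pkl','rb'))
P=[]
for p,q in(((298.4,120),(299.4,188)),((298.8,210.5),(300.3,271.5))):
  a,b=ray('wrist',*p,s7),ray('wrist',*q,s);print(tri(a,b),onz(a,135).round(1),onz(b,135).round(1));P.append((onz(a,135)+onz(b,135))/2)
m=(P[0]+P[1])/2;d=P[0]-P[1];print('back',m,np.linalg.norm(d),np.degrees(np.arctan2(d[1],d[0])))
Rt=R.from_euler('xyz',s['tcp_rot'],degrees=True).as_matrix()
g=m+22*d/np.linalg.norm(d);print('grasp',g,(Rt.T@(g-s['tool_pos'])/30).round(2))
E
```

```text
(array([575.29032604, 272.99329889, 129.11644639]), [0.1, 0.1]) [575.6 272.7 135. ] [575.7 273.7 135. ]
(array([556.21538012, 195.74026999, 133.13583437]), [0.2, 0.2]) [556.2 196.1 135. ] [556.6 196.3 135. ]
back [566.04254065 234.70921425 135.        ] 79.33257679069432 75.98220896066748
grasp [571.37145045 256.05406657 135.        ] [ 0.18 -0.64  7.09]
```

>>> {"method": "apply_moves", "body": {"deltas": [[0.18,-0.64,0,0,0,0,0.5],[0,0,1,0,0,0,0.5],[0,0,1,0,0,0,0.5],[0,0,1,0,0,0,0.5],[0,0,1,0,0,0,0.5],[0,0,1,0,0,0,0.5],[0,0,0,0,0,0,0.5],[0,0,0,0,0,0,0.5]]}}

```text
time: 17.55
tool_pos: [571.6, 256.7, 199.8]
tcp_rot: [179.9, -0.0, 76.4]
ft_force: [-0.3, -0.6, 0.8]
finger_gap: 42.5
grip_force: 0.0
```

>>> {"method": "apply_moves", "body": {"deltas": [[0,0,1,0,0,0,0.5],[0,0,0.8,0,0,0,0.5],[0,0,0.53,0,0,0,0.5],[0,0,0,0,0,0,0.5],[0,0,0,0,0,0,0],[0,0,0,0,0,0,0],[0,0,0,0,0,0,0],[0,0,0,0,0,0,0]], "grip_force": 90}}

```text
time: 18.55
tool_pos: [572.1, 257.5, 130.3]
tcp_rot: [179.9, -0.1, 76.4]
ft_force: [-0.2, -0.4, 6.0]
finger_gap: 12.1
grip_force: 89.5
```

>>> {"method": "apply_moves", "body": {"deltas": [[0,0,-0.4,0,0,0,0],[0,0,-0.7,0,0,0,0],[0,0,-0.7,0,0,0,0],[0,0,-0.7,0,0,0,0],[0,0,-0.8,0,0,0,0],[0,0,-1,0,0,0,0],[0,0,-1,0,0,0,0],[0,0,-1,0,0,0,0]]}}

```text
time: 19.55
tool_pos: [570.7, 257.1, 319.6]
tcp_rot: [180.0, -0.0, 76.4]
ft_force: [0.9, -0.0, -4.6]
finger_gap: 11.6
grip_force: 88.4
```

>>> {"method": "apply_moves", "body": {"deltas": [[0,0,-0.7,0,0,0,0],[0,0,-0.3,0,0,0,0],[0,0,0,0,0,-0.7,0],[0,0,0,0,0,-0.7,0],[0,0,0,0,0,-0.75,0],[0,0,0,0,0,0,0]]}}

```text
time: 20.3
tool_pos: [570.6, 257.0, 346.9]
tcp_rot: [-179.9, 0.0, 86.2]
ft_force: [0.1, 0.3, -4.2]
finger_gap: 12.1
grip_force: 88.4
```

```bash
python3 - <<'E'
from h import *
s=sense();print(s['tool_pos'],s['tcp_rot'],s['finger_gap'],s['ft_force'],s['wrist_torque']);snap("wrist","w9.png")
cv2.imwrite('pics/c9.png',cv2.imread('pics/w9.png'))
E
```

```text
[570.64340131 256.96048738 346.86682214] [-1.79941780e+02  2.15200380e-02  8.62335676e+01] 12.114734476809394 [ 0.11856317  0.29282825 -4.22409636] [ 0.11682456 -0.00444551 -0.0037061 ]
```

View pics/c9.png

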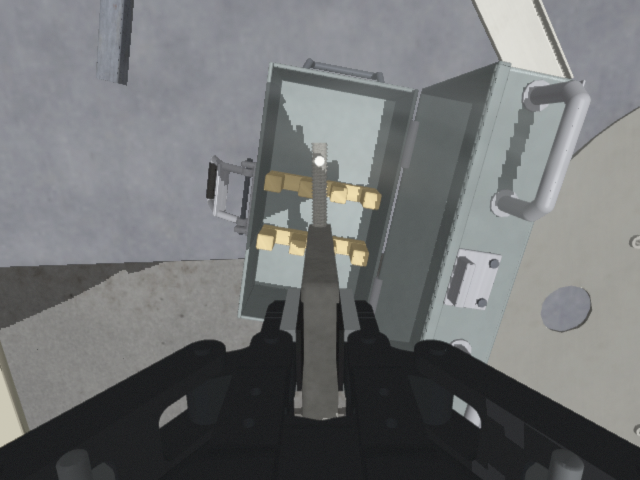

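The clamp is held (back from (319, 227) to (322, 415), handle at (319, 160)) and weighs about 5 N. That view brought me to 11 pictures, one over the limit of 10, so from here I'll measure numerically without viewing any more. First check that the clamp sits level in the grip.

```bash
python3 - <<'E'
from h import *
s=sense();c=camera_info("wrist");T=np.array(c["tool_from_camera"]);f=240/np.tan(np.radians(c["vertical_fov"]/2))
def proj(p):
  q=np.linalg.inv(T)@np.r_[p,1];return (c["cx"]+f*q[0]/-q[2]).round(1),(c["cy"]-f*q[1]/-q[2]).round(1)
# expected (level): back at tool x=-23.6, z=+4.3
print('top end',proj([16.4,0,-4.7]),'bottom end',proj([-63.6,0,-4.7]),'handle top',proj([59.4,0,71.3]))
g=cv2.cvtColor(cv2.imread('pics/w9.png'),6)
print('col',g[212:245,319]);print('bot',g[395:430,322])
E
```

```text
top end (np.float64(322.7), np.float64(291.0)) bottom end (np.float64(322.3), np.float64(472.4)) handle top (np.float64(321.6), np.float64(155.1))
col [109 105 112 110 103 111 109 107 108 111 109 103 109 111 101  87  76  75
  75  74  76  76  75  74  75  73  75  73  76  75  75  75  74]
bot [ 95  93  95  94  93  94  94  95  94  92  91  92  94  93  93  91  93  92
  92  93  92  89  92 103 118  63  32  31  31  32  30  30  30  28  29]
```

>>> {"method": "apply_moves", "body": {"deltas": [[-0.6,-0.2,0,0,0,0,0],[-1,-0.2,0,0,0,0,0],[-1,-0.2,0,0,0,0,0],[-1,-0.2,0,0,0,0,0],[-1,-0.2,0,0,0,0,0],[-1,-0.2,0,0,0,0,0],[-1,-0.2,0,0,0,0,0],[-1,-0.13,0,0,0,0,0]]}}

```text
time: 21.35
tool_pos: [509.7, 31.7, 347.4]
tcp_rot: [-180.0, -0.0, 86.2]
ft_force: [-0.1, 0.2, -4.2]
finger_gap: 11.9
grip_force: 88.4
```

>>> {"method": "apply_moves", "body": {"deltas": [[-1,-0.1,0,0,0,0,0],[-1,0,0,0,0,0,0],[-0.48,0,0,0,0,0,0],[0,0,0,0,0,0,0],[0,0,0,0,0,0,0]]}}

```text
time: 21.98
tool_pos: [502.4, -40.8, 347.3]
tcp_rot: [-180.0, -0.0, 86.3]
ft_force: [-0.6, 0.0, -5.3]
finger_gap: 12.3
grip_force: 88.5
```

>>> {"method": "apply_moves", "body": {"deltas": [[-0.03,0,0.6,0,0,0,0],[0,0,0.7,0,0,0,0],[0,0,0.5,0,0,0,0],[0,0,0,0,0,0,0],[0,0,0,0,0,0,0]]}}

```text
time: 22.6
tool_pos: [502.5, -42.3, 293.8]
tcp_rot: [180.0, 0.0, 86.3]
ft_force: [0.6, -0.2, -4.6]
finger_gap: 11.8
grip_force: 88.3
```

```bash
python3 - <<'E'
from h import *
import pickle
s=sense();print(s['tool_pos'],s['tcp_rot']);pickle.dump(s,open('w10.pkl','wb'))
im=snap("wrist","w10.png");g=cv2.cvtColor(im,7).astype(int)
# clamp centre column edges and bar: expected projections
c=camera_info("wrist");T=np.array(c["tool_from_camera"]);f=240/np.tan(np.radians(c["vertical_fov"]/2))
def proj(p):
  q=np.linalg.inv(T)@np.r_[p,1];return (c["cx"]+f*q[0]/-q[2]).round(1),(c["cy"]-f*q[1]/-q[2]).round(1)
Rt=R.from_euler('xyz',s['tcp_rot'],degrees=True).as_matrix()
for x in(430,470,500,530,570):
  print(x,proj(Rt.T@(np.array([x,-76.6-.064*(x-500),170])-s['tool_pos'])))
for n,p in(('armTopEnd',[16.4,0,-4.7]),('handleTop',[59.4,0,71.3]),('handleBot',[59.4,0,121.3])):print(n,proj(p))
for u in(80,120,160,480,520,560):
  print(u,g[240:480:4,u])
E
```

```text
[502.53377775 -42.27906545 293.77451349] [1.79964763e+02 8.22147264e-04 8.62679455e+01]
430 (np.float64(222.2), np.float64(286.3))
470 (np.float64(278.3), np.float64(286.2))
500 (np.float64(320.4), np.float64(286.1))
530 (np.float64(362.5), np.float64(286.1))
570 (np.float64(418.6), np.float64(286.0))
armTopEnd (np.float64(322.7), np.float64(291.0))
handleTop (np.float64(321.6), np.float64(155.1))
handleBot (np.float64(321.1), np.float64(151.3))
80 [136 141 138 138 138 142 140 140 141 141 137 141 142 140 138 134 107 133
 112 201 202 201 203 202 201 199 199 201 202 201 199 198 196 196 142 150
 186 149 198 200 203  64  33  30  33  31  33  34  32  33  33  32  38  58
  58  61  63  63  64  64]
120 [135 143 144 143 142 144 143 145 145 141 144 137 137 137 141 136 108 115
 114 118 202 195 197 199 199 198 199 202 203 203 203 202 202 201 199 199
  33  32  30  31  33  32  32  35  30  36  36  35  36  34  36  36  36  35
  36  32  35  36  34  37]
160 [137 141 141 140 141 145 141 140  76  57 152 190 197 174  57 137 141 110
 108 177 112 199 200 199 203 205 204 204 203 203 109  32  31  33  35  33
  33  33  34  34  35  35  35  35 117 192 196 100  33  34  32  36  36  37
  32  35  36  36  36  34]
480 [ 72 124 127 135 167 202 200 128 143 107 163 191 195 143  79  79  79  77
  72  72  72  71  73 140 140 146 147 139 143 148  89  32  31  31  31  32
  28  30  33  37  35  33  35  33  38  96 141  58  36  35  34  37  35  36
  35  48  48  49  49  46]
520 [158 174 181 181 174 173 166 169 171 171 171 166 168 164 162 168 162 161
 167 164 169 179 148 143 140 141 137 141 141 142 138 140 141 140 146 143
  33  35  30  32  33  33  32  34  31  46  48  49  48  48  39  46  46  34
  35  33  35  36  36  33]
560 [ 86  86  72  87 107  79  81  81  73 104 164 193 194 114  98 149 151 149
 148 148 146 147 149 151 150 155 156 152 152 151 147 146 146 148 151 148
 146 144 144 144 148  78  31  31  31  33  30  32  35  29  32  30  36  57
  60  59  75  93  95  98]
```

```bash
python3 - <<'E'
from h import *
for n in('w9','w10'):
  im=cv2.imread(f'pics/{n}.png');g=cv2.cvtColor(im,6).astype(int);h=g
  for u in(314,320,326):print(n,u,h[216:300:2,u])
  print('handle',[ (np.argmax(g[140:180,u])+140,g[140:180,u].max()) for u in(317,319,321)])
  print('ends row 145..175 at 319',g[138:176:2,319])
E
```

```text
w9 314 [102 104  99 101 105  94  76  75  75  75  74  73  75  73  75  75  73  76
  78  77  77  74  75  75  73  74  74  74  75  77  75  73  72  77  87  90
  94  96  97 100 102  99]
w9 320 [105 114 105 109 106 103  77  75  76  75  74  73  76  75  74  76  77  74
  74  76  77  74  74  73  75  74  74  76  77  75  71  74  74  76  83  87
  90  92  93  95  95  97]
w9 326 [113 119 112 128  94  78  75  74  75  74  77  75  76  74  75  74  75  74
  75  76  75  77  74  72  75  73  75  76  76  75  74  76  71  74  83  88
  96  96  98  97  97  96]
handle [(np.int64(161), np.int64(250)), (np.int64(162), np.int64(250)), (np.int64(162), np.int64(250))]
ends row 145..175 at 319 [181 179 174 159 161 168 163 164 113 214 248 249 250 249 179 105 112 107
 114]
w10 314 [108 108 104 105 108  98  80  79  77  79  77  76  77  77  79  79  79  80
  82  81  82  79  79  77  79  78  78  77  78  79  79  77  76  82  90  92
  98 100 102 104 105 103]
w10 320 [110 121 111 115 113 108  81  78  81  78  78  76  78  78  79  78  79  77
  80  80  81  77  78  75  76  78  79  79  80  76  76  79  77  80  87  91
  94  97  99  98  99 101]
w10 326 [102  89  97  91  97  88  78  80  78  78  80  79  79  77  78  79  78  77
  78  76  79  80  77  76  78  78  77  81  80  78  77  78  74  80  87  93
 100 100 103 102 102 101]
handle [(np.int64(159), np.int64(154)), (np.int64(158), np.int64(154)), (np.int64(159), np.int64(154))]
ends row 145..175 at 319 [148 148 140 109 112 117 112 120 112 133 154 154 152 153 126 109 117 110
 120]
```

```bash
python3 - <<'E'
from h import *
from scipy.optimize import least_squares
c=camera_info("wrist");T=np.array(c["tool_from_camera"]);f=240/np.tan(np.radians(c["vertical_fov"]/2))
def v(x,z):
  q=np.linalg.inv(T)@np.array([x,0,z,1]);return c["cy"]-f*q[1]/-q[2]
obs=[283,227.5,161.5]
# clamp points: top end (40,-9), arm outer end (40,102), handle top (83,67) relative to clamp_back
P=np.array([[40,-9],[40,102],[83,67.]])
def m(p,k=3):
  x,z,t=p;C,S=np.cos(t),np.sin(t);return [v(x+C*a-S*b,z+S*a+C*b) for a,b in P][:k]
print(m([-23.6,4.3,0]))
for x0 in(-23.6,-21,-20):
  r=least_squares(lambda q:np.array(m([x0,q[0],q[1]]))-obs,[4,0],x_scale=[1,.01]);print(x0,r.x[0],np.degrees(r.x[1]),r.fun)
r=least_squares(lambda q:np.array(m([q[0],q[1],0]))-obs,[-23,4]);print('level',r.x,r.fun)
E
```

```text
[np.float64(291.02187020558006), np.float64(221.96947021115227), np.float64(155.1468027035307)]
-23.6 8.802506242599305 2.9658307787791443 [-0.05828155  0.28215363 -0.3475131 ]
-21 1.543399155294981 4.036934587010829 [-0.37759987  1.72172434 -2.07931811]
-20 -1.234758754376745 4.449446568221204 [-0.51549976  2.30107305 -2.75825332]
level [-29.0286416  24.0978583] [ 1.2107331  -4.12236473  1.71240134]
```

The clamp sits about 3° tilted in the grip, as it did in the rack, where the T end measured 4 mm lower. I'll level it with a small tool tilt so the mouth lines up with the bar.

>>> {"method": "apply_moves", "body": {"deltas": [[0,0,0,0,0.65,0,0],[0,0,0,0,0,0,0],[0,0,0,0,0,0,0]]}}

```text
time: 23.02
tool_pos: [502.5, -42.7, 293.9]
tcp_rot: [179.9, -2.9, 86.2]
ft_force: [0.3, -0.0, -4.6]
finger_gap: 11.6
grip_force: 88.5
```

```bash
python3 - <<'E'
from h import *
s=sense();print(s['tool_pos'],s['tcp_rot'],s['ft_force'])
Rt=R.from_euler('xyz',s['tcp_rot'],degrees=True).as_matrix();t=np.radians(2.97)
C=np.array([-23.6,0,8.8]);X=np.array([np.cos(t),0,np.sin(t)]);Y=np.array([-np.sin(t),0,np.cos(t)])
w=lambda p:Rt@p+s['tool_pos']
print('back',w(C),'mouth',w(C-11.5*X+92*Y),'X',Rt@X,'armend',w(C+102*Y)[2])
m=w(C-11.5*X+92*Y);print('bar y there',-76.6-.064*(m[0]-500));print(Rt)
E
```

```text
[502.54942701 -42.70739844 293.85703769] [179.94814718  -2.9148323   86.22485617] [ 0.28809813 -0.02078506 -4.64103762]
back [501.03499925 -65.77972513 283.86833158] mouth [500.35442516 -77.34859793 191.87948443] X [ 6.58877846e-02  9.97826575e-01 -9.62836724e-04] armend 181.86842052624777
bar y there -76.62268321000946
[[ 6.57558427e-02  9.97826687e-01  4.25115071e-03]
 [ 9.96539159e-01 -6.58869199e-02  5.06815309e-02]
 [ 5.08514793e-02  9.03831386e-04 -9.98705818e-01]]
```

>>> {"method": "apply_moves", "body": {"deltas": [[0,0,0.25,0,0,0,0],[-0.02,0,0.25,0,0,0,0],[-0.02,0,0.25,0,0,0,0],[0,0,0,0,0,0,0]]}}

```text
time: 23.52
tool_pos: [501.7, -42.3, 269.5]
tcp_rot: [-179.9, -3.0, 86.2]
ft_force: [-0.2, -0.2, -3.9]
finger_gap: 11.6
grip_force: 88.4
```

Arm ends are past the bar top with no contact; continuing past the screw.

>>> {"method": "apply_moves", "body": {"deltas": [[-0.01,0,0.3,0,0,0,0],[-0.02,0,0.3,0,0,0,0],[-0.02,0,0.3,0,0,0,0],[-0.02,0,0.3,0,0,0,0],[0,0,0,0,0,0,0]]}}

```text
time: 24.15
tool_pos: [501.7, -42.6, 233.5]
tcp_rot: [-179.9, -3.0, 86.2]
ft_force: [-0.3, 0.0, -4.0]
finger_gap: 12.1
grip_force: 88.3
```

```bash
cat > st.py <<'E'
from h import *
s=sense();print(s['tool_pos'],s['tcp_rot'],s['ft_force'],s['time'])
Rt=R.from_euler('xyz',s['tcp_rot'],degrees=True).as_matrix();t=np.radians(2.97)
b=Rt@[-23.6,0,8.8]+s['tool_pos'];print('back',b,'bar clamp-x',-76.6-.064*(b[0]-500)-b[1])
E
python3 st.py
```

```text
[501.67353189 -42.56253513 233.45727618] [-179.88445663   -2.99686562   86.24331327] [-2.74564872e-01  1.83451020e-03 -3.95973513e+00] 24.15
back [500.14182023 -65.61937044 223.43548967] bar clamp-x -10.989706054707554
```

>>> {"method": "apply_moves", "body": {"deltas": [[-0.2,0,0,0,0,0,0],[-0.15,0,0,0,0,0,0],[-0.02,0,0.4,0,0,0,0],[-0.02,0,0.4,0,0,0,0],[-0.02,0,0.32,0,0,0,0],[0,0,0,0,0,0,0],[0,0,0,0,0,0,0]]}}

```text
time: 25.02
tool_pos: [501.7, -53.1, 200.7]
tcp_rot: [180.0, -3.0, 86.3]
ft_force: [0.2, 0.4, -4.1]
finger_gap: 11.6
grip_force: 88.3
```

```bash
python3 st.py
```

```text
[501.74232255 -53.13148216 200.67082848] [179.9888049   -2.97934393  86.26079845] [ 0.24279698  0.35778315 -4.10289966] 25.025
back [500.23687175 -76.19310954 190.65609131] bar clamp-x -0.4220502480955588
```

>>> {"method": "apply_moves", "body": {"deltas": [[0,0,0.1,0,0,0,0],[0,0,0.05,0,0,0,0],[0,0,0,0,0,0,0]]}}

```text
time: 25.4
tool_pos: [501.6, -52.9, 195.9]
tcp_rot: [-180.0, -3.0, 86.3]
ft_force: [-0.3, -0.7, -4.7]
finger_gap: 11.8
grip_force: 88.4
```

>>> {"method": "apply_moves", "body": {"deltas": [[0,0,0.04,0,0,0,0],[0,0,0,0,0,0,0],[0,0,0,0,0,0,0]]}}

```text
time: 25.78
tool_pos: [501.7, -52.9, 194.8]
tcp_rot: [180.0, -3.0, 86.2]
ft_force: [0.2, 0.5, -3.9]
finger_gap: 11.7
grip_force: 88.4
```

>>> {"method": "apply_moves", "body": {"deltas": [[0,0,0.05,0,0,0,0],[0,0,0.04,0,0,0,0],[0,0,0,0,0,0,0]]}}

```text
time: 26.15
tool_pos: [501.5, -52.7, 191.9]
tcp_rot: [-180.0, -3.0, 86.3]
ft_force: [0.2, 0.3, -4.5]
finger_gap: 11.9
grip_force: 88.4
```

>>> {"method": "apply_moves", "body": {"deltas": [[0,0,0.05,0,0,0,0],[0,0,0,0,0,0,0]]}}

```text
time: 26.4
tool_pos: [501.8, -52.7, 190.8]
tcp_rot: [180.0, -3.0, 86.3]
ft_force: [0.1, 0.6, -2.6]
finger_gap: 12.0
grip_force: 88.9
```

>>> {"method": "apply_moves", "body": {"deltas": [[0,0,0.04,0,0,0,0],[0,0,0,0,0,0,0]]}}

```text
time: 26.65
tool_pos: [501.9, -52.7, 190.6]
tcp_rot: [179.9, -3.0, 86.3]
ft_force: [-4.1, 0.8, 4.6]
finger_gap: 12.1
grip_force: 89.9
```

>>> {"method": "apply_moves", "body": {"deltas": [[0,0,0.03,0,0,0,0],[0,0,0,0,0,0,0]]}}

```text
time: 26.9
tool_pos: [502.0, -52.6, 190.4]
tcp_rot: [179.9, -3.0, 86.3]
ft_force: [-6.8, 1.5, 10.9]
finger_gap: 11.6
grip_force: 90.6
```

>>> {"method": "apply_moves", "body": {"deltas": [[0,0,-0.05,0,0,0,0],[0,0,0,0,0,0,0],[0,0,0,0,0,0,0]], "grip_force": 20}}

```text
time: 27.28
tool_pos: [501.9, -52.7, 190.6]
tcp_rot: [180.0, -3.0, 86.3]
ft_force: [-2.8, 0.6, 4.5]
finger_gap: 12.0
grip_force: 89.5
```

>>> {"method": "apply_moves", "body": {"deltas": [[0,0,0,0,0,0,0.22],[0,0,0,0,0,0,0.3],[0,0,0,0,0,0,0.3],[0,0,0,0,0,0,0.3]]}}

```text
time: 27.78
tool_pos: [501.6, -52.7, 189.9]
tcp_rot: [-180.0, -3.0, 86.3]
ft_force: [-0.1, -0.5, -0.2]
finger_gap: 25.5
grip_force: 0.0
```

```bash
python3 - <<'E'
from h import *
s=sense();print(s['ft_force']);im=snap("wrist","w11.png");g=cv2.cvtColor(im,6).astype(int)
for u in(314,320,326):print(u,g[216:310:2,u])
for v in(295,310,330):print(v,g[v,290:352:2])
E
```

```text
[-0.13384289 -0.4705521  -0.18234941]
314 [114 106 113  89  87  85  83  85  85  84  83  83  82  84  85  85  83  87
  87  87  90  85  82  85  84  85  81  82  83  85  85  86  87  85  82  85
  95 100 102 106 108 109 112 111 110 110 108]
320 [124 113 121 101  86  85  86  85  84  84  83  85  84  86  85  86  85  83
  86  85  88  87  84  84  83  84  83  85  84  86  86  82  83  83  84  85
  93  97 101 105 106 106 107 109 111 111 109]
326 [113 115 109  89  85  85  84  85  85  84  86  84  85  85  85  84  83  82
  85  83  86  85  84  83  82  84  84  85  85  87  85  81  82  85  82  83
  93  98 103 106 106 109 110 109 109 109 107]
295 [146 142 142 143 144 140  92  97 105 109 110 107 107 105 104 104 104 105
 106 110 109 107 106 105 103 112 145 147 148 148 145]
310 [148 146 148 150 151 144  96 101 105 103 104 104 105 106 108 109 107 104
 105 106 107 108 106 108 106 109 151 157 155 150 143]
330 [149 149 148 151 150 143  90  99 105 103 105 105 104 103 105 104 104 104
 103 103 105 106 106 104 102 132 153 149 150 149 142]
```

The clamp hangs free between the open fingers, with its top edge shifted only about 4 px. Retreating straight up, then checking with the fixed cameras.

>>> {"method": "apply_moves", "body": {"deltas": [[0.01,0,-0.2,0,0,0,0.3],[0.03,0,-0.5,0,0,0,0.3],[0.05,0,-1,0,0,0,0.3],[0.05,0,-1,0,0,0,0.3],[0,0,-1,0,0,0,0.3],[0,0,-1,0,0,0,0.3],[0,0,0,0,0,0,0.3],[0,0,0,0,0,0,0.3]]}}

```text
time: 28.82
tool_pos: [501.4, -55.7, 331.1]
tcp_rot: [180.0, -3.0, 86.3]
ft_force: [0.3, -0.3, 0.0]
finger_gap: 25.6
grip_force: 0.0
```

```bash
python3 - <<'E'
from h import *
s=sense();print(s['tool_pos'],s['ft_force'],s['time']);a=snap("wrist","w12b.png").astype(int)
import time
b=snap("wrist","w13.png").astype(int);print('motion',(abs(a-b).max(2)>40).sum())
c=camera_info("wrist");T=np.array(c["tool_from_camera"]);f=240/np.tan(np.radians(c["vertical_fov"]/2))
Rt=R.from_euler('xyz',s['tcp_rot'],degrees=True).as_matrix()
def proj(w):
  q=np.linalg.inv(T)@np.r_[Rt.T@(np.array(w)-s['tool_pos']),1];return (c["cx"]+f*q[0]/-q[2]).round(1),(c["cy"]-f*q[1]/-q[2]).round(1)
B=np.array([500.2,-76,185]);X=np.array([.065,.998,0])
for n,w in(('endT',B+40*X+[0,0,9]),('endP',B-40*X+[0,0,9]),('handle',B+83*X-[0,0,67])):print(n,proj(w))
g=cv2.cvtColor(b.astype('uint8'),7).astype(int)
for u in(312,316,320,324,328):print(u,g[100:420:5,u])
for v in(200,220,240,260,280,300):print(v,g[v,270:370:3])
E
```

```text
[501.40087128 -55.73548177 331.06204197] [ 0.31966161 -0.34693542  0.01500182] 28.825
motion 3061
endT (np.float64(321.0), np.float64(217.6))
endP (np.float64(321.0), np.float64(321.4))
handle (np.float64(320.6), np.float64(156.1))
312 [152 147 149 150 149 150 148 148  90  87  84  82  74  70  74  72  74  74
  76  76  74  74  73  73  73  85  86  88  85  85  91  87  88  88  89 126
 127 125 123 122 122 121 122 117 132 130 131 118 128 126 124 129 126  99
 104 192 120 205 197 194 192 190 190 189]
316 [148 148 148 151 153 148 155 148 143  97 115 104 113 106 130 124 125  95
  84  78  72  76  74  74  90  96  93  97  92  90  91  92  90  95 106 171
 166 156 161 162 162 156 157 155 136 131 131 128 125 124 124 126 126 125
 106 105 150 194 201 195 194 193 192 191]
320 [149 145 144 150 152 150 150 146 148 114 120 141 117 165 165 166 170 164
 114  81  73  76  74  75  89  96  95  97  92  87  93  92  90  90 156 166
 163 160 158 162 162 159 161 159 136 128 131 132 125 128 126 128 127 126
 124 106 188 102 193 199 198 198 197 195]
324 [147 150 147 152 149 148 147 142 142 124 142 144 154 152 150 154 154 
[... 614 characters left out ...]
77  74  74  75  74  78  73  75  78  79  76  72  73  91  89  87
  91  88  80 127 120  70  87  88  80  85  84 133 136 128  89  87]
240 [ 75  77  73  76  76  74  72  72  72  86  86  75  76  77  85  92  92  93
  93  95 108 141 144 146 143 142 142 144 143 142 144 141 141 147]
260 [116 116 116 116 116 116 117 116 117 118 117 116 117 117  88  90  89  91
  92 150 159 183 183 183 182 182 183 182 183 182 183 182 182 181]
280 [137 135 141 138 141 139 136 138 138 137 140 138 136 135 127 165 162 165
 161 161 126 142 139 138 138 145 143 144 142 144 149 143 143 148]
300 [ 99  99  99  95  26  25  88 135 136 139 135 135 132 132 122 160 163 161
 154 156 128 142 144 141 140 139 138  92  25  25  96  99  99 100]
```

>>> {"method": "apply_moves", "body": {"deltas": [[0,0,0,0,0,0,0.3],[0,0,0,0,0,0,0.3],[0,0,0,0,0,0,0.3],[0,0,0,0,0,0,0.3],[0,0,0,0,0,0,0.3],[0,0,0,0,0,0,0.3]]}}

```text
time: 29.68
tool_pos: [501.4, -55.8, 331.1]
tcp_rot: [180.0, -3.0, 86.2]
ft_force: [-1.2, -0.1, -0.5]
finger_gap: 25.7
grip_force: 0.0
```

```bash
python3 - <<'E'
from h import *
a=snap("wrist","w14.png");b=snap("wrist","w15.png")
for i in(a,b):
  g=cv2.cvtColor(i,7).astype(int);print([ (np.argmax(abs(np.diff(g[300:340,u])))+300) for u in(316,320,324)],g[250:300:5,300:340].mean(1).round())
print('shift',cv2.phaseCorrelate(*[cv2.cvtColor(i,7)[100:330,270:370].astype(np.float32) for i in(a,b)]))
print(sense()['ft_force'],sense()['time'])
E
```

```text
[np.int64(317), np.int64(317), np.int64(316)] [114. 104. 129. 132. 139. 149. 147. 146. 147. 145.]
[np.int64(317), np.int64(316), np.int64(316)] [114. 104. 129. 132. 139. 149. 147. 145. 147. 145.]
shift ((-0.0035248646239054438, 0.01330625043063094), 1.0020159290631612)
[-0.34231675  0.45981993 -1.03779315] 29.775
```

The clamp is at rest, so I'm handing in.

```bash
python3 -c "
from bench import hand_in
print(hand_in())"
```

```text
the job is handed in; nothing more can be done
None
```

The job is handed in at about 30 s: latch down, lid open, and clamp hanging at rest and level on the free part of the rail; no verdict was returned, I didn't re-check the tin and tubes at the end, and I viewed 11 pictures, one over the limit of 10.

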